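# Stand up the fallen spice jar, set the rack's end stop and clamp it

## Robot

A 7-joint arm with a two-finger parallel gripper is mounted at the origin on a cart in front of the work surface, level with it; the furniture and walls round the work are solid. World frame = base frame: x ahead of the robot, y to its left, z up, the work surface at z = 0. Lengths are in m, angles in degrees, forces in N, time in s.
With the tool pointing down it reaches from about 0.425 to 0.825 m from the base axis. Payload 3.6 kg.
Tool frame: the origin (TCP) lies midway between the tips of the shut fingers; the grasp point (between the pads) lies 19 mm behind it; x points along the fingers, z is the direction in which the jaws open and shut, and the axes are right-handed (so a half turn about x gives the same grasp; the last joint's range is limited). The gripper opens to 93 mm and grips with 3 to 60 N. Pads are 15 mm wide; open, the fingers measure 128 mm over their backs; the gripper's body (75 mm by 188 mm) begins 65 mm behind the grasp point.
Start: joints at [-76.175, 35.231, -0.722, 81.555, 0.464, 63.22, -2.315], TCP at [0.172, 0.627, 0.219] pointing down, gripper open.
Joint ranges: [-178.69, 178.69], [-17.37, 117.87], [-77.05, 75.6], [15.02, 138.74], [-78.02, 258.01], [0.78, 113.62], [-162.83, 162.83]. Speed limits (degrees/s): [159.86, 159.86, 180, 180, 180, 180, 180].

## Interface

Orientations are given as a 3x3 rotation matrix whose columns are the frame's x, y, z axes.
In Python, from bench import robot gives the robot as it stands. The module is installed in compiled form; this text tells all that it offers. Calls block until the motion is done:
- robot.move_pose(position, orientation): joint-space move of the TCP to a pose.
- robot.movel(position, frame=None, vel=0.15, f_stop=None): straight line of the TCP; frame=None keeps the orientation; vel is the mean speed in m/s. With f_stop (N) it stops when the force on the tool has changed by that much, and returns True; else False.
- robot.move_j(angles): joint-space move.
- robot.move_gripper(opening, newtons=None): opening from 0.0 (shut) to 1.0 (fully open); newtons is the grip in N (None keeps the last); returns when the fingers have stopped.
- robot.dwell(seconds).
- robot.ik(position, orientation): joint angles nearest the present ones, or None.
- robot.get_obs(): the state.
- robot.read_camera(name): name is "scene" or "top" or "wrist"; returns a dict with "img" (420x560x3 uint8, red, green, blue), "fovy" (degrees; the focal length in pixels is half the picture's height over the tangent of half this angle, whatever the lens; pixels are square), "cx", "cy" (the principal point, pixels), "R" (3x3) and "t" (3): a world point X has camera coordinates R X + t. Camera axes: x right, y down, z forward; pixel columns grow to the right and rows downward; lengths in m; the calibration is good to about 2 mm. A picture is of the moment at which its call begins. There is no depth.
A pose or a line that the arm cannot do raises robot.MotionError and nothing moves.
- robot.close_job(): hands the job in, once; it reports no verdict.
The state is a dict: "clock": time; "joints": joint angles; "qvel": joint speeds; "joint_torque": joint torques, N m; "position": TCP position; "ee_rot": TCP orientation; "contact_force": force on the tool from outside, world axes, zero at the start; "wrist_torque": the same for the moment, N m; "grip_width": opening from 0.0 (shut) to 1.0 (fully open).
Only numpy, scipy, OpenCV 4.12 (cv2) and the standard library are available. Lean on these libraries where they do the work, as an engineer would, in place of code of your own. Each camera call takes 0.05 s, during which the arm holds its last target. There are 200 camera calls.

## Task

One of the three red-capped jars in the spice rack has tipped over against its neighbours: stand it upright in the rack next to them and let it go. Then grip the grey post of the sliding end stop, slide the stop against its spring towards the jars until its white line is level with the red length mark, and only then, still holding it there, press the yellow cam lever all the way down. Finish while still gripping the post, with the stop at the mark and the lever closed, all three jars standing and the other things left where they are.

Things in the scene. Friction and masses are not known exactly. Their poses are not given: they have to be found in the camera images.
- rack_frame (a point): Spice rack, fixed, 340 mm long (own y), 96 mm wide (own x, +x away from the robot; own z vertical). This point: middle of the lane's floor, 6 mm above the worktop. The lane is 50 mm wide between aluminium walls 22 mm high above the floor; a cheek 64 mm high closes it at own y = +164 mm. The sliding end stop is at the -y end.
- jar_a_mid (a point): Upright spice jar with red cap standing at the closed end of the lane; 45 mm in diameter, 106 mm tall, 110 g. Centre of the jar, half-way up (53 mm from base and top); z runs along the jar towards the cap.
- jar_b_mid (a point): Upright neighbour of jar_a, the same kind of jar. Centre, half-way up; z towards its cap.
- jar_c_mid (a point): The tipped jar, same kind (cap 44.6 mm wide on its top 21 mm). It leans about 32 degrees towards the rack's +y, cap against jar_b, the +y edge of its base (20.5 mm from its axis) on the lane floor; turned about that edge it stands. Centre, half-way up; z along the jar to the cap. The cap can be pinched across the lane.
- stop (a joint): Slide of the end stop along the rack's y, m. 0 at the outer end, where a spring of about 4 N keeps it, growing towards the jars (rack +y), at most 0.11. The stop is at the mark when this equals joint mark. Let go, it springs back to 0.
- mark (a joint): Position of the red length mark (a clip on the front lip of the rack, its pointer about 20 mm above the worktop), on the same scale as joint stop; 0.05 to 0.085, it differs from start to start and stays put.
- lever (a joint): Yellow cam lever on the end stop, rad: 0 closed (flat), about 0.38 open. Its hinge pin runs along the rack's y, 34 mm behind the post's centre (rack +x), 53 mm above the worktop. It stays where it is left (friction, some 3 N at the post). Closed, its top is 56 mm above the worktop; open, its arms beside the post reach up to about 74 mm.
- post_top (a point): Centre of the top face of the grey upright post of the end stop, 106 mm above the worktop; the post is 18 mm wide along rack y, 24 mm along rack x, and rises 50 mm above the closed lever. Axes as the rack's. The stop's jar plate is 42 mm from the post's centre towards the jars, up to 55 mm above the worktop; it pushes jars along the lane.
- stop_index (a point): The white line on the front of the end stop, in line with the post's centre (50 mm in front of it, 18 mm above the worktop).
- mark_tip (a point): Pointer of the red length mark; axes as the rack's.
- lever_paddle (a point): Top of the lever's front paddle (18 x 56 x 6 mm), 69 mm from the hinge pin. From it two arms, 16 mm wide, 6 mm thick, run back on either side of the post (arm centres 20 mm from the post's centre along rack y). Fingers that pinch the post along rack y stand over the two arms: slid down the post, their tips press the lever shut.
- mug: White mug, 98 x 74 x 63 mm, bystander; origin under its centre.
- lemon: Lemon, 76 x 56 x 55 mm, bystander; origin under its centre.
- garlic: Garlic bulb, 56 mm, bystander; origin under its centre.
- tin: Green tin with white lid, 62 mm across, 67 mm tall, bystander; origin under its centre.
- spoon: Steel teaspoon, 130 x 27 x 11 mm, bystander; origin under its centre.
There are look-alikes about, which are no part of the job. What is shaped like the part that bears jar_c_mid but pink is not meant. What is shaped like the part that bears jar_b_mid but blue is not meant.

How it is judged:
By the outcome, as a careful person would: the job done as asked, in the order asked, and still so for the second after the job is handed in, while the arm keeps its last pose, push and grip.
It also fails if it takes over 51 s, if anything falls off the work surface, if the arm or the gripper's body presses on something with over 40 N, if the wrist force passes 120 N, or if a joint passes its speed limit or range.

## Working session

There is one attempt and no reset: what is moved stays moved. The work goes in short steps, each a Python script; the robot and the scene stay as the last script left them, time stands still between calls to the robot, and variables do not carry over. Pictures are saved under pics/ and viewed, about 8 in all and at most 12, crops included, and the job is handed in when it is done.

```bash
mkdir -p pics
cat > h.py <<'E'
import numpy as np, cv2
from bench import robot
def snap(n,f=None):
    c=robot.read_camera(n)
    if f: cv2.imwrite('pics/'+f,c['img'][:,:,::-1])
    c['f']=210/np.tan(np.radians(c['fovy']/2)); return c
def ray(c,u,v):
    R=np.array(c['R']);d=R.T@np.array([(u-c['cx'])/c['f'],(v-c['cy'])/c['f'],1]);return -R.T@np.array(c['t']),d/np.linalg.norm(d)
def onz(c,u,v,z):
    o,d=ray(c,u,v);return o+d*(z-o[2])/d[2]
def proj(c,X):
    p=np.array(c['R'])@np.array(X)+np.array(c['t']);return np.array([c['cx']+c['f']*p[0]/p[2],c['cy']+c['f']*p[1]/p[2]])
E
python3 - <<'E'
from h import *
for n in('scene','top'):
    c=snap(n,n+'1.png');print(n,c['fovy'],c['cx'],c['cy'],(-np.array(c['R']).T@c['t']).round(3))
o=robot.get_obs();print(o['clock'],o['position'],o['ee_rot'],o['grip_width'])
E
```

```text
scene 43.536202422023024 285.0619854556807 210.50873386402682 [-0.165 -0.592  0.93 ]
top 55.1513323194948 272.63649124623043 214.07307101794052 [0.378 0.108 1.027]
0.1 [0.17178415 0.62615131 0.21760597] [[-5.77452019e-04 -9.64377450e-01  2.64529393e-01]
 [-2.21532924e-03  2.64530021e-01  9.64374906e-01]
 [-9.99997379e-01 -2.91394627e-05 -2.28916696e-03]] 0.9967825533658691
```

View pics/scene1.png

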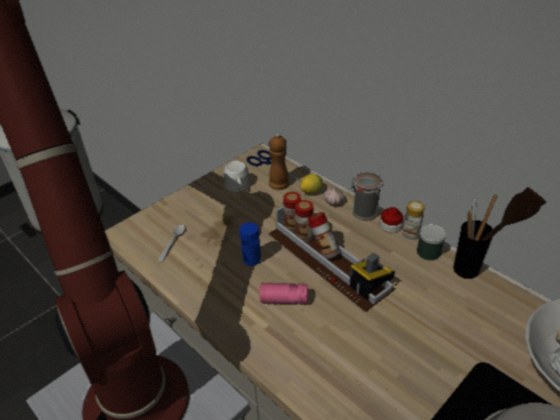

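View pics/top1.png

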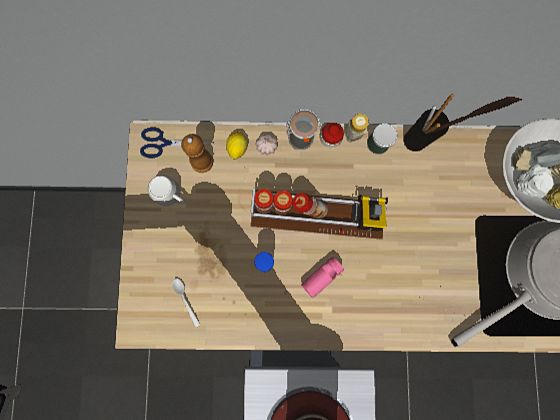

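Candidates (top view): red-capped jars at (264,199) and (283,200) upright, and (305,203) leaning, which is jar_c. The look-alikes are the blue jar (264,262) and the pink jar (325,278), plus the red-lidded bowl (332,132). The end stop is at (375,211), and the rack runs almost along world −y. I'll check the choice in a close crop.

Run:
```python
from h import *
a=cv2.imread('pics/top1.png')[180:245,240:400];b=cv2.imread('pics/scene1.png')[185:310,265:405]
a=cv2.resize(a,None,fx=4,fy=4,interpolation=2);b=cv2.resize(b,None,fx=2.7,fy=2.7,interpolation=2)
o=np.zeros((600,640,3),np.uint8);o[:260]=a;o[260:260+b.shape[0],:b.shape[1]]=b;cv2.imwrite('pics/crop1.png',o)
c=snap('top')
for n,u,v,z in[('a',264,199,.112),('b',283,200,.112),('post',376,210,.106),('rackFL',252,226,.006),('rackFR',382,238,.006)]:print(n,onz(c,u,v,z).round(3))
```

```text
a [0.548 0.116 0.112]
b [0.546 0.072 0.112]
post [ 0.526 -0.145  0.106]
rackFL [0.497 0.146 0.006]
rackFR [ 0.47  -0.186  0.006]
```

View pics/crop1.png

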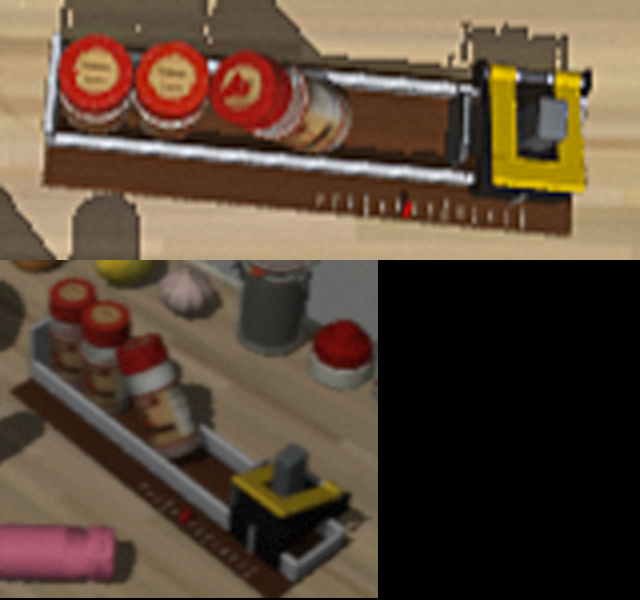

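The crop confirms it: the middle-of-rack jar with the red cap leans on jar_b. The white line is at top px ≈(370.5,230) and the red mark at ≈(341.8,232). Next I'll check IK and go above the rack.

```bash
cat >> h.py <<'E'
def frame(xt,zt):
    xt=np.array(xt,float)/np.linalg.norm(xt);zt=np.array(zt,float);zt-=xt*(zt@xt);zt/=np.linalg.norm(zt)
    return np.stack([xt,np.cross(zt,xt),zt],1)
E
python3 - <<'E'
from h import *
u=np.array([.081,.997,0]);v=np.array([.997,-.081,0]);d=np.array([0,0,-1.])
for s in(1,-1):
  for nm,p,x,z in[('above',[.53,.02,.33],d,v),('jar',[.535,.03,.08],-u*.53+d*.85,v),('jarup',[.535,.03,.08],d,v),('post',[.526,-.145,.06],d,u)]:
    q=robot.ik(p,frame(x,s*z));print(s,nm,None if q is None else np.round(q,0))
E
```

```text
1 above [-27.  21.  32.  92. -12.  71.   3.]
1 jar [-42.  47.  34. 104.   8.  46. -26.]
1 jarup [-18.  37.  19. 110. -20.  37.   9.]
1 post [ 12.  38.   2. 108.  -2.  34. 100.]
-1 above [ 35.  31. -66.  90.  28.  78. 142.]
-1 jar [-14.  43. -13. 103.  43.  61. 120.]
-1 jarup [  9.  37. -23. 109.  22.  38. 148.]
-1 post [ -2.  40.  24. 109. -27.  37. -56.]
```

Run:
```python
from h import *
v=np.array([.997,-.081,0]);F=frame([0,0,-1],v)
o=robot.get_obs();p=np.array(o['position']);robot.movel(p+[0,0,.1],vel=.25)
robot.move_pose([.50,0.02,.34],F)
c=snap('wrist','wrist1.png');print(c['fovy'],(-np.array(c['R']).T@c['t']).round(3));print(robot.get_obs()['clock'])
```

```text
67.7476215787392 [0.506 0.101 0.505]
3.2
```

View pics/wrist1.png

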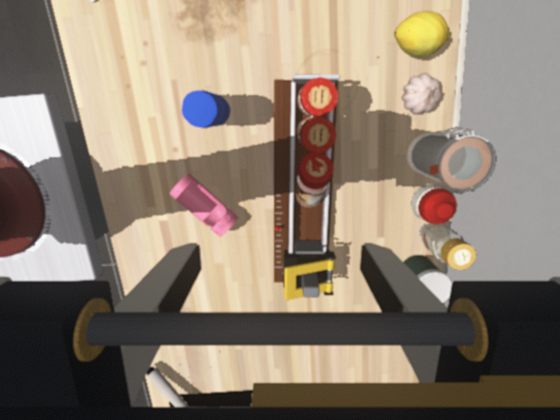

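The wrist view shows jar a at (320,97), jar b at (319,135) and the leaning jar c cap at (316,167). The red mark is at about (279,228) and the post at about (311,283). I'll compute positions from masks.

Run:
```python
from h import *
w=snap('wrist');t=snap('top')
def hsv(c):return cv2.cvtColor(c['img'],cv2.COLOR_RGB2HSV)
H=hsv(w);red=(((H[...,0]<8)|(H[...,0]>172))&(H[...,1]>150)&(H[...,2]>60)).astype(np.uint8)
red[:, :265]=0;red[:,345:]=0
n,l,s,ce=cv2.connectedComponentsWithStats(red)
for i in range(1,n):
    if s[i,4]>=4:print('red',s[i],ce[i].round(1),onz(w,*ce[i],.112).round(4))
Ht=hsv(t);rt=(((Ht[...,0]<8)|(Ht[...,0]>172))&(Ht[...,1]>150)&(Ht[...,2]>60)).astype(np.uint8);rt[:,:250]=0;rt[:,390:]=0;rt[:180]=0;rt[245:]=0
n,l,s,ce=cv2.connectedComponentsWithStats(rt)
for i in range(1,n):print('redT',s[i],ce[i].round(1),onz(t,*ce[i],.112).round(4),onz(t,*ce[i],.02).round(4))
# walls
al=((H[...,1]<40)&(H[...,2]>110))
for lo,hi in((284,303),(322,342)):
    P=[]
    for r in range(100,240):
        k=np.where(al[r,lo:hi])[0]
        if 3<=len(k)<12:P.append(onz(w,lo+k.mean(),r,.028)[:2])
    P=np.array(P)
    if len(P)>10:
        f=np.polyfit(P[:,1],P[:,0],1);e=abs(np.polyval(f,P[:,1])-P[:,0]);k=e<.003;f=np.polyfit(P[k,1],P[k,0],1);print('wall',len(P),k.sum(),f)
cv2.imwrite('pics/w2.png',cv2.resize(w['img'][60:310,260:350,::-1],None,fx=2.4*1,fy=2.4,interpolation=2))
a=cv2.resize(w['img'][60:190,260:350,::-1],None,fx=4.4,fy=4.4,interpolation=2);b=cv2.resize(w['img'][180:310,260:350,::-1],None,fx=4.4,fy=4.4,interpolation=2)
cv2.imwrite('pics/w2.png',np.hstack([a,b]));
```

```text
red [ 298   78   40  110 2082] [316.9 134. ] [0.5492 0.0739 0.112 ]
red [275 226   7   5  31] [277.8 227.9] [ 0.4916 -0.0444  0.112 ]
redT [ 312  180   78   65 4433] [354.8 212.1] [ 0.5199 -0.0944  0.112 ] [ 0.5342 -0.1147  0.02  ]
redT [330 183   1   1   1] [330. 183.] [ 0.5878 -0.0375  0.112 ] [ 0.6089 -0.0522  0.02  ]
redT [255 189  50  24 519] [279.7 200.2] [0.5454 0.0794 0.112 ] [0.5622 0.0766 0.02  ]
redT [311 210   1   2   2] [311.  210.5] [0.5222 0.007  0.112 ] [ 0.5367 -0.0031  0.02  ]
redT [317 215   1   1   1] [317. 215.] [ 0.5119 -0.0068  0.112 ] [ 0.5254 -0.0183  0.02  ]
redT [316 225   1   1   1] [316. 225.] [ 0.4887 -0.0044  0.112 ] [ 0.4998 -0.0157  0.02  ]
redT [316 227   1   1   1] [316. 227.] [ 0.4841 -0.0044  0.112 ] [ 0.4948 -0.0157  0.02  ]
redT [313 242   1   1   1] [313. 242.] [0.4496 0.0026 0.112 ] [ 0.4568 -0.008   0.02  ]
redT [315 242   2   3   3] [315.3 243. ] [ 0.4474 -0.0027  0.112 ] [ 0.4543 -0.0138  0.02  ]
wall 106 100 [0.0841003  0.51578732]
wall 54 54 [0.08962735 0.57139486]
```

View pics/w2.png

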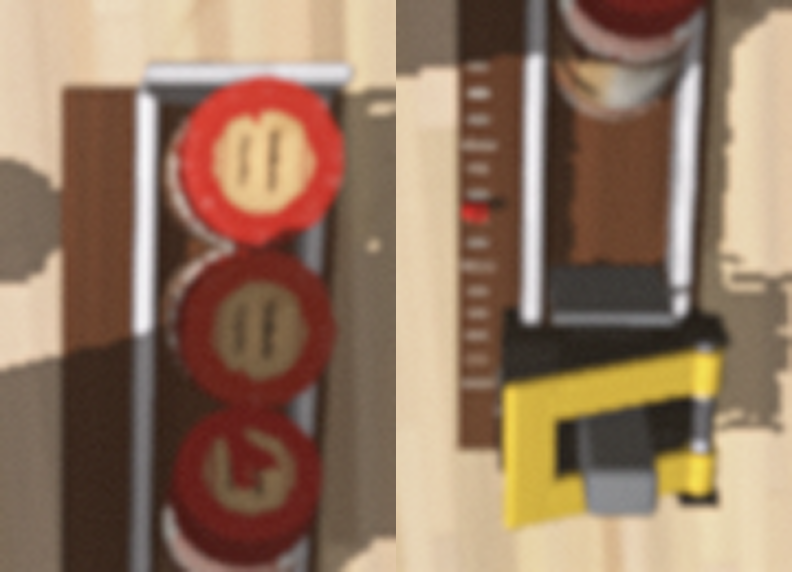

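Run:
```python
from h import *
w=snap('wrist')
u=np.array([.0865,.9963,0]);v=np.array([.9963,-.0865,0]);o=np.array([.5436,0,0])
for n,a,b,z in[('a',319.5,96.4,.112),('b',318.4,135,.112),('ctop',315.9,168,.107),('cheek_top',260+250/4.4,60+73/4.4,.07),('mark',277.8,227.9,.02),('index',283,273.2,.018),('post',310.9,291.8,.106)]:
    X=onz(w,a,b,z);print(n,X.round(4),'s %.4f lat %.4f'%((X-o)@u,(X-o)@v))
```

```text
a [0.5543 0.1167 0.112 ] s 0.1172 lat 0.0006
b [0.551  0.0721 0.112 ] s 0.0725 lat 0.0012
ctop [0.5466 0.0307 0.107 ] s 0.0309 lat 0.0003
cheek_top [0.5571 0.1429 0.07  ] s 0.1435 lat 0.0011
mark [ 0.4881 -0.0789  0.02  ] s -0.0834 lat -0.0485
index [ 0.4902 -0.1637  0.018 ] s -0.1677 lat -0.0391
post [ 0.531  -0.1491  0.106 ] s -0.1497 lat 0.0003
```

Run:
```python
from h import *
t=snap('top');w=snap('wrist')
u=np.array([.0865,.9963,0]);v=np.array([.9963,-.0865,0]);o=np.array([.5436,0,0])
for n,a,b,z in[('mark',240+407/4,180+208/4,.02),('index',240+522/4,180+203/4,.018),('post',378.2,209.2,.106)]:
    X=onz(t,a,b,z);print(n,X.round(4),'s %.4f lat %.4f'%((X-o)@u,(X-o)@v))
for s in(-.150,-.155,-.160):
    X=o+u*s-v*.05+[0,0,.018];print(s,proj(w,X).round(1),proj(t,X).round(1))
```

```text
mark [ 0.4829 -0.0807  0.02  ] s -0.0856 lat -0.0535
index [ 0.4872 -0.1541  0.018 ] s -0.1584 lat -0.0428
post [ 0.5284 -0.1504  0.106 ] s -0.1512 lat -0.0021
-0.15 [276.8 263.7] [367.  233.2]
-0.155 [276.8 266.3] [369.  233.4]
-0.16 [276.8 268.9] [371.  233.6]
```

```bash
cat >> h.py <<'E'
u=np.array([.0865,.9963,0]);v=np.array([.9963,-.0865,0]);o=np.array([.5436,0,0]);Z=np.array([0,0,1.])
P=o-u*.008+Z*.006+v*.0005
def jpose(th,s=.075,lift=0):
    th=np.radians(th);a=u*np.sin(th)+Z*np.cos(th)
    return P-.0205*(u*np.cos(th)-Z*np.sin(th))+s*a+lift*Z, frame(-a,v)
def st(): 
    x=robot.get_obs();print('t %.2f'%x['clock'],'p',np.round(x['position'],4),'F',np.round(x['contact_force'],1),'g %.3f'%x['grip_width'])
E
python3 - <<'E'
from h import *
robot.move_pose(*jpose(32,.16));st()
robot.movel(*jpose(32),vel=.1,f_stop=8);st()
robot.move_gripper(0.0,20);st()
c=snap('scene');w=snap('wrist')
cv2.imwrite('pics/g1.png',np.hstack([cv2.resize(c['img'][150:310,240:400],(420,420)),w['img'][:,150:530]])[:,:,::-1])
E
```

```text
t 4.28 p [0.55   0.0573 0.1543] F [ 0.8 -0.7  1. ] g 0.999
t 5.28 p [0.5459 0.0146 0.081 ] F [ 0.   0.3 -0.2] g 0.998
t 6.10 p [0.5453 0.0143 0.0805] F [ 0.3  0.2 -0.3] g 0.475
```

View pics/g1.png

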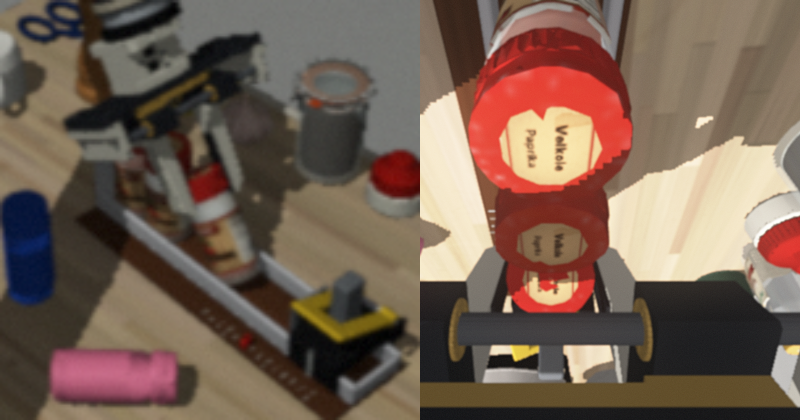

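The grip width is 44 mm, so the fingers are on jar c's cap. Next I'll rotate it upright, shift it next to b and release.

Run:
```python
from h import *
for th in range(28,-1,-4): robot.movel(*jpose(th,lift=.002),vel=.06)
st()
p,F=jpose(0,lift=.002)
print(robot.movel(p+u*.053,vel=.05,f_stop=5));st()
x=np.array(robot.get_obs()['position'])
print(robot.movel(x-Z*.004,vel=.01,f_stop=4));st()
c=snap('scene');w=snap('wrist')
cv2.imwrite('pics/g2.png',np.hstack([cv2.resize(c['img'][150:310,240:400],(420,420)),w['img'][:,150:530]])[:,:,::-1])
```

```text
t 8.20 p [ 0.5414 -0.0284  0.0826] F [-0.8 -0.3 -1.5] g 0.475
False
t 9.41 p [0.5462 0.0238 0.083 ] F [-0.5 -0.6 -0.9] g 0.473
True
t 9.66 p [0.5463 0.0238 0.0823] F [-0.5 -0.7  4.3] g 0.475
```

View pics/g2.png

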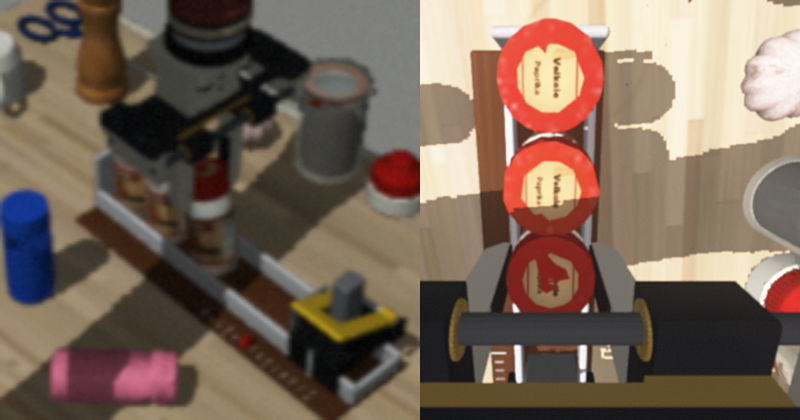

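Run:
```python
from h import *
robot.move_gripper(1.0);x=np.array(robot.get_obs()['position']);robot.movel(x+Z*.09,vel=.12);st()
F=frame(-Z,u);p=o+u*-.150+Z*.20
robot.move_pose(p,F);st()
c=snap('scene');w=snap('wrist','w3.png')
cv2.imwrite('pics/g3.png',np.hstack([cv2.resize(c['img'][170:310,260:400],(360,420)),w['img'][:,60:500]])[:,:,::-1])
```

```text
t 11.59 p [0.5447 0.0242 0.1707] F [ 0.2 -0.6 -0. ] g 1.000
t 13.03 p [ 0.5305 -0.1488  0.1996] F [-0.4 -0.5  0.1] g 0.997
```

View pics/g3.png

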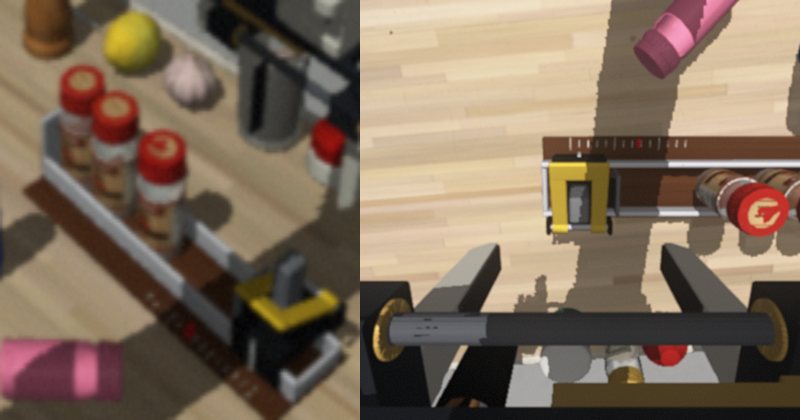

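All three jars stand, with c just beside b. Next is a close crop of the stop, its line and the mark.

Run:
```python
from h import *
im=cv2.imread('pics/w3.png');cv2.imwrite('pics/w3c.png',cv2.resize(im[125:245,235:375],None,fx=5.7,fy=5,interpolation=2))
```

```text
(no output)
```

View pics/w3c.png

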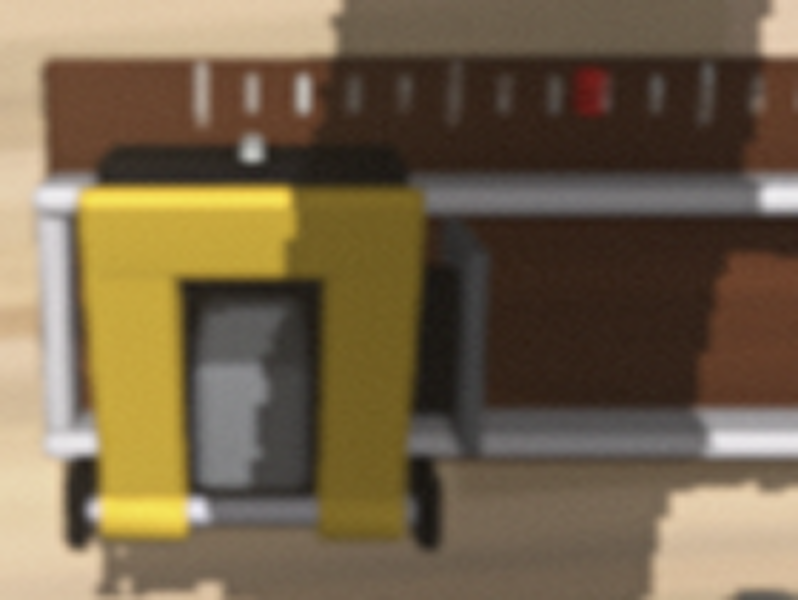

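Run:
```python
from h import *
w=snap('wrist')
for n,a,b,z in[('mark',235+591/5.7,143,.02),('index',279.2,155,.018),('post',279.4,210,.106),('tick',235+252/5.7,143.5,.006),('tick1',235+202/5.7,143.5,.006)]:
    X=onz(w,a,b,z);print(n,X.round(4),'s %.4f lat %.4f'%((X-o)@u,(X-o)@v))
```

```text
mark [ 0.4866 -0.0808  0.02  ] s -0.0855 lat -0.0498
index [ 0.4942 -0.1463  0.018 ] s -0.1501 lat -0.0365
post [ 0.5305 -0.1491  0.106 ] s -0.1497 lat -0.0001
tick [ 0.4829 -0.1454  0.006 ] s -0.1501 lat -0.0479
tick1 [ 0.482  -0.1552  0.006 ] s -0.1600 lat -0.0479
```

Run:
```python
from h import *
p=o+u*-.1498
print(robot.movel(p+Z*.0795,vel=.12,f_stop=6));st()
robot.move_gripper(0,20);st()
x=np.array(robot.get_obs()['position'])
robot.movel(x+u*.064,vel=.05);robot.dwell(.2);st()
w=snap('wrist','w4.png')
im=w['img'][110:230,205:345,::-1];cv2.imwrite('pics/w4c.png',cv2.resize(im,None,fx=5.7,fy=5,interpolation=2))
```

```text
False
t 14.34 p [ 0.5312 -0.1493  0.0802] F [ 0.3 -0.4  0.1] g 0.999
t 15.49 p [ 0.5306 -0.15    0.0795] F [ 1.4 -3.  -1.2] g 0.194
t 17.11 p [ 0.536  -0.0863  0.0795] F [-0.3 -3.6 -0.2] g 0.195
```

View pics/w4c.png

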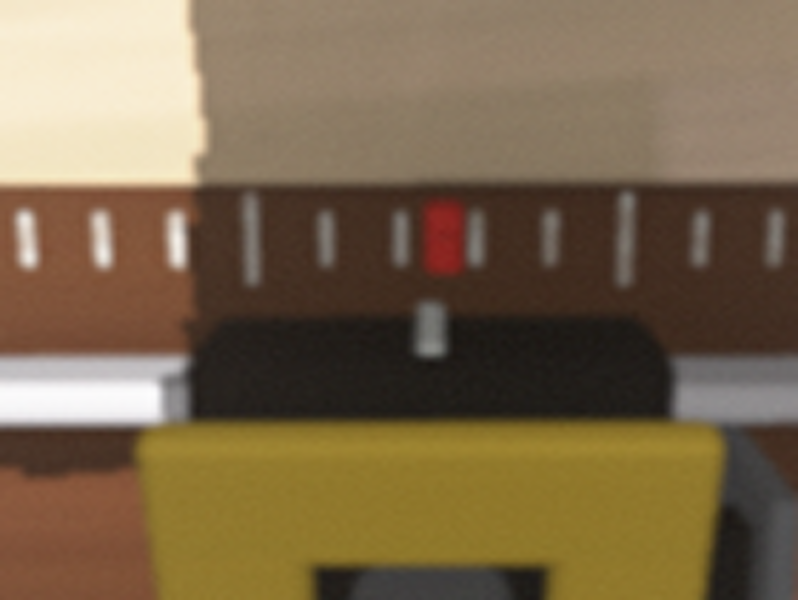

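The white line is at crop x≈431 and the red mark at x≈444, with a tick pitch of 75 px = 10 mm. That leaves about 1.7 mm to go. I'll correct and measure again by mask.

```bash
cat >> h.py <<'E'
def gap():
    w=snap('wrist');H=cv2.cvtColor(w['img'],cv2.COLOR_RGB2HSV).astype(int)
    rm=((H[...,0]<8)|(H[...,0]>172))&(H[...,1]>140)&(H[...,2]>70);rm[:140]=0;rm[175:]=0;rm[:,:250]=0;rm[:,310:]=0
    y,x=np.nonzero(rm);m=(x.mean(),y.mean())
    # white line on the black block: bright low-sat pixels below the mark
    r0=int(y.max())+7;G=w['img'][r0:r0+9,int(m[0])-12:int(m[0])+13].astype(float).mean(2);G-=np.median(G,1,keepdims=True)
    G=np.clip(G-30,0,None);yy,xx=np.mgrid[:G.shape[0],:G.shape[1]]
    l=((xx*G).sum()/G.sum()+int(m[0])-12,(yy*G).sum()/G.sum()+r0)
    a=onz(w,*m,.02);b=onz(w,*l,.018);g=(a-b)@u
    print('mark',np.round(m,1),'line',np.round(l,1),'s mark %.4f line %.4f gap %.4f'%((a-o)@u,(b-o)@u,g),G.sum()>0);return g
E
python3 - <<'E'
from h import *
g=gap()
if abs(g)<.004:
    x=np.array(robot.get_obs()['position']);robot.movel(x+u*g,vel=.02);robot.dwell(.2);gap();st()
E
```

```text
mark [282.3 156.6] line [280.1 176.4] s mark -0.0850 line -0.0866 gap 0.0016 True
mark [280.4 156.8] line [280.1 176.4] s mark -0.0849 line -0.0851 gap 0.0002 True
t 17.71 p [ 0.5361 -0.0848  0.0795] F [-1.1 -4.  -0.2] g 0.191
```

Run:
```python
from h import *
x=np.array(robot.get_obs()['position'])+u*.0001
for z in(.074,.068,.062,.058,.0565):
    r=robot.movel([x[0],x[1],z],vel=.03,f_stop=40);st()
    if r: break
robot.dwell(.3);st();gap()
c=snap('scene');w=snap('wrist','w5.png')
cv2.imwrite('pics/g5.png',np.hstack([cv2.resize(c['img'][170:310,260:400],(360,420)),w['img'][:,60:500]])[:,:,::-1])
```

```text
t 18.04 p [ 0.5378 -0.085   0.0773] F [-4.4 -3.2 18.6] g 0.189
t 18.39 p [ 0.5402 -0.0852  0.0728] F [-3.2 -4.8 23.8] g 0.190
t 18.74 p [ 0.5419 -0.0853  0.0677] F [-2.1 -4.7 27.6] g 0.194
t 19.02 p [ 0.5426 -0.0853  0.0641] F [-2.3 -4.4 27.4] g 0.190
t 19.27 p [ 0.5427 -0.0853  0.0628] F [-3.2 -4.6 30.6] g 0.193
t 19.57 p [ 0.5428 -0.0853  0.0629] F [-1.7 -3.9 29.7] g 0.194
mark [280.4 149.1] line [280.  168.9] s mark -0.0848 line -0.0851 gap 0.0003 True
```

View pics/g5.png

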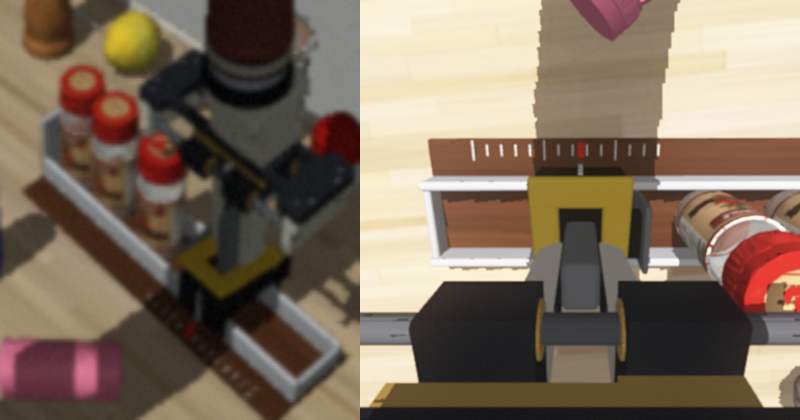

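The compliant arm stalls on pad friction at z=0.063. I'll ease the grip and press on.

Run:
```python
from h import *
robot.move_gripper(0,8);robot.dwell(.2);st();gap()
x=o+u*-.0848
for z in(.056,.053,.050):
    r=robot.movel([x[0],x[1],z],vel=.03,f_stop=35);robot.dwell(.2);st()
    if r:break
gap()
```

```text
t 20.14 p [ 0.542  -0.0853  0.0602] F [ 1.6 -4.8 13.2] g 0.190
mark [280.3 150.9] line [280.  170.4] s mark -0.0849 line -0.0851 gap 0.0002 True
t 20.64 p [ 0.5419 -0.085   0.0595] F [ 1.5 -4.6 12.9] g 0.193
t 21.09 p [ 0.5415 -0.085   0.0562] F [ 1.  -5.  11.3] g 0.192
t 21.54 p [ 0.5416 -0.085   0.0555] F [-2.9 -3.9 27.4] g 0.193
mark [279.7 152.6] line [280.  170.5] s mark -0.0850 line -0.0848 gap -0.0002 True
```

Run:
```python
from h import *
robot.move_gripper(0,15);robot.dwell(.5);st();gap()
c=snap('scene');w=snap('wrist')
cv2.imwrite('pics/g6.png',np.hstack([cv2.resize(c['img'][140:310,220:420],(440,420),interpolation=2),w['img'][100:310,170:350].repeat(2,0).repeat(2,1)])[:,:,::-1])
```

```text
t 22.31 p [ 0.5417 -0.0849  0.0555] F [-3.3 -3.7 27.6] g 0.192
mark [279.9 152.6] line [280.  170.6] s mark -0.0849 line -0.0848 gap -0.0001 True
```

View pics/g6.png

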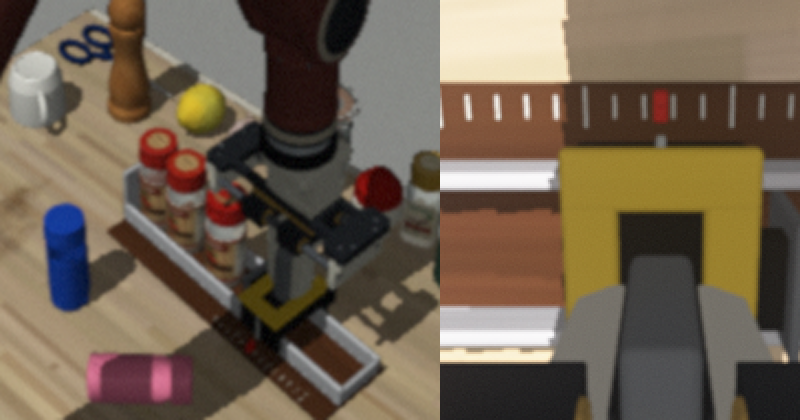

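Run:
```python
from h import *
robot.close_job();st()
```

```text
the job is handed in; nothing more can be done
the job is handed in; nothing more can be done
```

I handed the job in at about 22 s on the robot's clock, with the gripper still holding the post. No verdict was reported.

**What I did:**
- **Jar:** I pinched the leaning jar's cap across the lane and turned it upright about its base edge. I set it down beside jar_b, a few millimetres away, and let it go.
- **Stop:** I gripped the grey post and slid the stop about 65 mm, until its white line met the red mark.
- **Lever:** Still holding the post, I slid the fingers down it and pressed the yellow lever shut.

**Last checks:**
- **Line and mark:** they agree to about 0.1 mm in the wrist camera.
- **Lever:** the fingertips stopped at a height of 55.5 mm with about 27 N downward. That matches the closed lever's 56 mm, and it looks flat in the last picture.
- **Jars:** all three are standing.
- **Bystanders:** the mug and lemon look untouched in the last picture. I did not check the garlic, tin or spoon at the end.

**What did not go to plan:**
- **First press:** it stalled at a height of 63 mm because of pad friction on the post. I eased the grip to 8 N, pressed the lever shut, then set the grip to 15 N.
- **Gripper position:** it ended about 5 mm further back on the post than commanded, still within the post's width.
- **White line:** my first estimates of its position disagreed by up to 18 mm, so I relied on the close view.

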